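# Move a circuit board from the storage rack to the test dock

### The arm

A 6-joint arm with a two-finger parallel gripper is mounted at the origin on a cart in front of the work surface, level with it; the furniture and walls round the work are solid. World frame = base frame: x ahead of the robot, y to its left, z up, the work surface at z = 0. Lengths are in mm, angles in degrees, forces in N, time in s.
With the tool pointing down it reaches from about 300 to 850 mm from the base axis. Payload 4.2 kg.
Tool frame: the origin (TCP) lies midway between the tips of the shut fingers; the grasp point (between the pads) lies 19 mm behind it; z points along the fingers, y is the line along which they close (so a half turn about z gives the same grasp; the last joint's range is limited). The gripper opens to 91 mm and grips with 3 to 60 N. Pads are 32 mm wide; open, the fingers measure 118 mm over their backs; the gripper's body (76 mm by 178 mm) begins 60 mm behind the grasp point.
Start: joints at [63.312, 18.312, 89.639, -0, 72.044, -1.146], TCP at [247.933, 518.818, 213.976] pointing down, gripper open.
Joint ranges: [-177.97, 177.97], [-48.28, 115.42], [12.27, 149.76], [-77.06, 257.06], [2.81, 150.46], [-146.56, 146.56]. Speed limits (degrees/s): [147.25, 147.25, 180, 180, 180, 180].

### API

Orientations are given as [roll, pitch, yaw] about the fixed x, y, z axes, in that order (R = Rz(yaw) Ry(pitch) Rx(roll)).
In Python, from workcell import env gives the robot as it stands.
- The arm moves only by the tool send_rows, never from a script. Its argument "steps" is a list that holds one entry, the list of rows, each a list of 5 numbers: the shift along the tool's x, y, z scaled (see below), then the turn about the tool's z scaled (see below), then the opening, from 0 (shut) to 1 (fully open). In form: [[[dx, dy, dz, yaw, fingers], ...]]. A call has 1 to 5 rows; each row shifts and turns the commanded pose from where the row before left it, along the tool's axes as they then stand; what a row does not reach is not made up. The controller multiplies each number of a shift by 0.04 m and each number of a turn by 0.12 rad. A row lasts 1/12 s, in which the tool goes at most 41.7 mm and 7.16 degrees, less where a joint would pass 70% of its speed; a pose out of reach is approached as far as the arm can. A call with a number of a shift or a turn outside -1 to 1 is refused whole. A call with a gripper value outside its range is refused whole. The fingers move at their own pace and stop on an object; "squeeze" is the grip in N (left out, the last holds). Time passes only in rows, so rows that do not move let the fingers close. It gives the time, the measured TCP pose, the force, the opening and the grip force at its end, in the units of the state.
- env.state(): the state, without advancing time (a new reading comes with each control period).
- env.grab_frame(name): name is "scene" or "top" or "wrist"; returns a dict with "pixels" (384x512x3 uint8, red, green, blue), "depth" (384x512 float32, mm along the optical axis (not along the pixel's ray), 0 where there is no reading), "intrinsics" (3x3 intrinsics, pixels), "cam_to_world" (4x4, takes a point from camera to world coordinates). Camera axes: x right, y down, z forward; pixel columns grow to the right and rows downward; lengths in mm; the calibration is good to about 2 mm. A picture is of the moment at which its call begins.
- env.job_done(): hands the job in; it is judged then, once.
The state is a dict: "time_s": time; "qpos": joint angles; "qvel": joint speeds; "effort": joint torques, N m; "ee_pos": TCP position; "ee_rot": TCP orientation; "force": force on the tool from outside, world axes, zero at the start; "torque": the same for the moment, N m; "gripper_width": finger opening in mm; "gripper_force": force on a finger pad.
Only numpy, scipy, OpenCV 4.12 (cv2) and the standard library are available. Lean on these libraries where they do the work, as an engineer would, in place of code of your own. Each camera call takes 0.05 s, during which the arm holds its last target. There are 200 camera calls.

### The job

Pull the circuit board with the red bar straight up out of its slot in the black storage rack, and slide it down into the slot between the blue posts of the test dock, either way round, until it is fully home; then let go. Lower it gently, do not drop it in, and leave the boards with the white and blue bars standing in the rack as they are.

Things in the scene. Friction and masses are not known exactly. Their poses are not given: they have to be found in the camera images.
- board_red: Green circuit board with a RED bar on its top edge, 0.12 kg, upright in one of the rack's slots. Origin: centre of its bottom edge; x along it, y across its thickness, z up. 110 long, 4 thick, up to z = 80 mm (lowest 8 mm: tongue 94 long). Bar to grasp across its thickness: 64 long, 10 thick, z = 76 to 92 mm, centred. Small parts on the -y face stand out 6 mm, z = 20 to 58 mm.
- board_white: Loose green circuit board with a WHITE pull bar, same shape, size and frame as the red-bar board; stands in another slot of the rack and stays there.
- board_blue: Loose green circuit board with a BLUE pull bar, same shape, size and frame as the red-bar board; stands in another slot of the rack and stays there.
- rack: Storage rack, black with grey grooved end cheeks, fixed to the bench, 128 mm (x) by 194 mm (y), 50 mm high. Origin: centre of its underside. Three slots along its x, at y = -66, 0 and +66 mm; the boards stand on its floor at z = 8 mm, their ends in 6.5 mm wide grooves that reach up to z = 50 mm.
- dock: Test dock, fixed: aluminium base 140 x 70 mm, two blue posts. Origin: centre of its underside. Slot along its x at y = 0: grooves 6 wide, 114 mm end to end, in the posts (|x| = 49 to 57 mm), up to z = 51 mm; flared mouths above, to z = 62 mm. Between them a black socket (slot 8 wide, top z = 22 mm). A board fully home has its bottom edge on the base at z = 12 mm, its bar's top at z = 104 mm.
There are look-alikes about, which are no part of the job. Leave any pink or yellow look-alike of the board_blue alone.

How it is judged (in metres and radians):
On the way:
1. the red-bar board has been drawn up clear of the rack (its bottom edge above the rack's top) (z of board_red in the frame of rack above 0.053 m), for 0.1 s.
At the end, for the whole second after the job is handed in: The red-bar board stands released, upright (0.08 rad) and at rest in the dock, bottom edge within 3.5 mm of its base, within 5 mm along and 4 mm across the slot, in line to 0.07 rad; the white-bar and blue-bar boards still stand upright in their slots, moved less than 12 mm (z of board_red in the frame of dock between 0.008 and 0.0155 m and x of board_red in the frame of dock between -0.005 and 0.005 m and y of board_red in the frame of dock between -0.004 and 0.004 m and angle between board_red's own z axis and vertical below 0.08 rad and angle between the x axis of board_red and the x axis of dock, either way round below 0.07 rad and linear speed of board_red below 0.02 m/s and distance of each of board_white, board_blue from where it was at the start of the episode below 0.012 m and angle between each of board_white, board_blue's own z axis and vertical below 0.15 rad); the robot touches nothing.
It fails at once if the red-bar board falls into the dock (faster than 0.35 m/s, as from a drop of more than about 6 mm) (horizontal distance between board_red and dock below 0.05 m and z of board_red in the frame of dock below 0.07 m and linear speed of board_red above 0.35 m/s).
It fails at once if the white-bar or the blue-bar board is moved more than 12 mm (distance of any of board_white, board_blue from where it was at the start of the episode above 0.012 m).
It also fails if it takes over 42 s, if anything falls off the work surface, if the arm or the gripper's body presses on something with over 40 N, if the wrist force passes 120 N, or if a joint passes its speed limit or range.

## Working session

There is one attempt and no reset: what is moved stays moved. The work goes in short steps, Python scripts to look and compute and a tool call to move; the robot and the scene stay as the last step left them, time stands still between calls to the robot, and variables do not carry over. Pictures are saved under pics/ and viewed, at most 10 in all, crops included, and the job is handed in when it is done.

Besides the shell and the picture viewer there is one more tool, called after "Request:" as name(argument=value, ...), one argument or row to a line, values as JSON. send_rows: Moves the arm, as the interface text tells. Shifts and turns lie within -1 to 1; 1 stands for 0.04 m of shift or 0.12 rad of turn. Its arguments: {"type":"object","properties":{"steps":{"type":"array"},"squeeze":{"type":"number"}},"required":["steps"]}

```bash
mkdir -p pics
cat > h.py <<'E'
import numpy as np, cv2
from workcell import env
def grab(n):
    f=env.grab_frame(n); np.savez(f'pics/{n}.npz',**f); return f
def pts(f):
    K=np.array(f['intrinsics']);d=f['depth'];v,u=np.mgrid[:d.shape[0],:d.shape[1]]
    P=np.stack([(u-K[0,2])/K[0,0]*d,(v-K[1,2])/K[1,1]*d,d],-1)
    T=np.array(f['cam_to_world']);return P@T[:3,:3].T+T[:3,3]
def save(f,n): cv2.imwrite(n,f['pixels'][:,:,::-1])
E
python3 - <<'E'
from h import *
a=grab('scene');b=grab('top')
cv2.imwrite('pics/a.png',cv2.resize(np.vstack([a['pixels'],b['pixels']])[:,:,::-1],(400,600)))
save(a,'pics/s1.png');save(b,'pics/t1.png')
s=env.state();print(s['ee_pos'],s['ee_rot'],s['time_s'],s['gripper_width'])
for f in(a,b):print(np.round(f['cam_to_world'],2).tolist(),f['intrinsics'][0])
E
```

```text
[247.70771022 518.39450597 213.19462354] [-1.79906795e+02 -8.10227922e-04  1.54461709e+02] 0.1 91.58753558250963
[[0.46, -0.58, 0.67, -149.96], [-0.89, -0.3, 0.35, -398.74], [-0.0, -0.76, -0.65, 788.31], [0.0, 0.0, 0.0, 1.0]] [423.46411426   0.         256.1019519 ]
[[-0.03, -0.98, 0.19, 404.18], [-1.0, 0.03, 0.0, -25.42], [-0.01, -0.19, -0.98, 1041.41], [0.0, 0.0, 0.0, 1.0]] [410.78520607   0.         260.06226012]
```

View pics/s1.png

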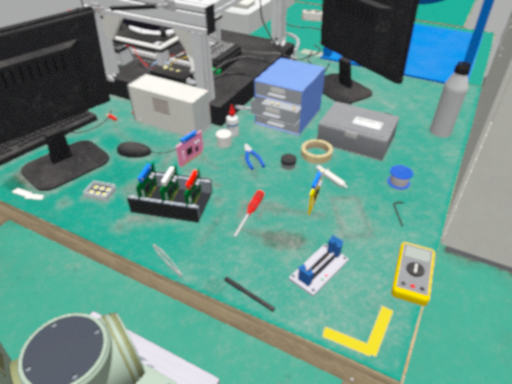

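View pics/t1.png

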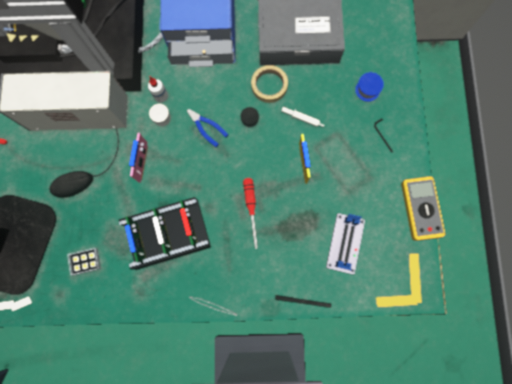

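The scene shows the rack at about (170,193) with blue (147,172), white (168,178) and red (191,182) bars, and the dock at (320,265). In the top view the red bar is at (187,222), white (157,231), blue (129,238), and the dock is at (347,243).
Things that could be taken for the red bar (top-view pixels) are the red screwdriver (250,192), the glue cap (153,82), the pink board with a blue bar (137,155) and the yellow board (306,157). I choose the bar in the rack at (187,222).

Run:
```python
from h import *
def load(n): return dict(np.load(f'pics/{n}.npz'))
def rect(P):
    r=cv2.minAreaRect(P[:,:2].astype(np.float32)); bx=cv2.boxPoints(r); e=[bx[1]-bx[0],bx[2]-bx[1]]; L=max(e,key=np.linalg.norm)
    return np.round(r[0],1),np.round(r[1],1),round(float(np.degrees(np.arctan2(L[1],L[0])))%180,1)
W={'top':{'red':(170,200,205,240),'white':(145,170,210,250),'blue':(118,140,220,255),'dock':(325,212,368,275)},'scene':{'red':(182,165,204,190),'white':(158,162,180,190),'blue':(135,160,157,185),'dock':(285,230,355,295)}}
W['top']['red']=(172,200,202,242);W['top']['white']=(145,210,172,250);W['top']['blue']=(118,220,140,256)
for n in('top','scene'):
    f=load(n);P=pts(f);h=cv2.cvtColor(f['pixels'],cv2.COLOR_RGB2HSV).astype(int);H,S,V=h[...,0],h[...,1],h[...,2]
    M={'red':((H<8)|(H>172))&(S>130)&(V>90),'white':(S<50)&(V>170),'blue':(H>100)&(H<125)&(S>120)&(V>60)}
    M['dock']=M['blue']
    for k,(a,b,c,d) in W[n].items():
        m=np.zeros(H.shape,bool);m[b:d,a:c]=1;m&=M[k]&(P[...,2]>0);q=P[m];z=q[:,2]
        t=np.percentile(z,90);qq=q[z>t-8]
        print(n,k,m.sum(),'z90',round(t,1),rect(qq),'mean',qq.mean(0).round(1))
    if n=='top':
        a,b,c,d=115,190,215,275;q=P[b:d,a:c].reshape(-1,3);q=q[(q[:,2]>43)&(q[:,2]<56)];print('rack',rect(q),q[:,2].mean())
        m=(S[212:278,322:372]<60)&(V[212:278,322:372]>150);q=P[212:278,322:372][m];q=q[q[:,2]<25];print('base',rect(q),np.median(q[:,2]))
f=load('top')['pixels'];cv2.imwrite('pics/c.png',cv2.resize(np.hstack([f[185:285,110:220],f[200:300,300:410]])[:,:,::-1],None,fx=3.5,fy=3.5,interpolation=cv2.INTER_CUBIC))
```

```text
top red 178 z90 102.4 (array([531.4, 151. ]), array([63.1, 10.7]), 15.5) mean [530.3 150.4 100.6]
top white 186 z90 102.9 (array([454.5, 111.1]), array([286.9,  48.1]), 60.3) mean [512.6 212.3 108.3]
top blue 187 z90 102.4 (array([496.8, 278.3]), array([63.9, 11.7]), 15.9) mean [495.9 277.2 100.1]
top dock 168 z90 61.6 (array([ 480.9, -230.9]), array([ 27.4, 129.1]), 164.3) mean [ 491.7 -234.4   58.1]
rack (array([513.8, 214.4]), array([126.8, 194. ]), 105.3) 50.33705108827422
base (array([ 480.1, -234. ]), array([ 75.7, 144.8]), 165.2) 12.59312941618441
scene red 105 z90 98.8 (array([528.7, 148.5]), array([65.2, 10.3]), 14.6) mean [526.1 147.2  96.5]
scene white 120 z90 98.4 (array([511.6, 212.6]), array([63.3, 11.4]), 15.8) mean [510.5 211.3  96.5]
scene blue 113 z90 98.7 (array([175.5, -44.6]), array([961.2,  37.1]), 45.2) mean [484.2 266.3 104.3]
scene dock 367 z90 56.6 (array([ 189.9, -290.8]), array([708.7,  80.7]), 11.1) mean [ 478.6 -240.7   64.2]
```

View pics/c.png

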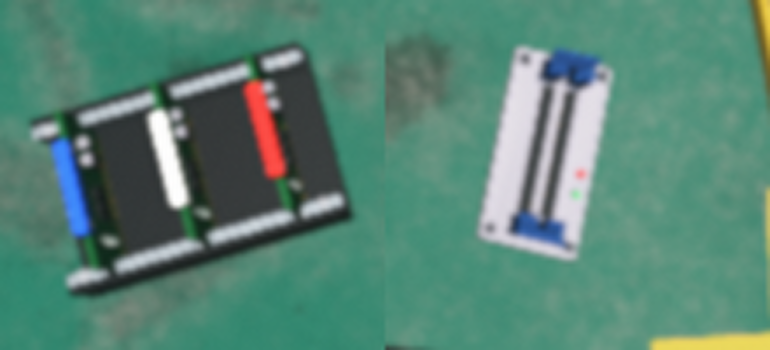

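The crop confirms it: the red bar is on the right-hand board in the rack, with its parts on the right side. The second half of the crop shows the dock slot between the blue posts. The red-bar position agrees with the one derived from the rack to within 1 mm, and its top height of about 100 mm agrees with the text. Next I plan the move to a hover over it.

```bash
cat >> h.py <<'E'
def plan(x,y,z,yaw,n,nt=None,cur=None):
    s=env.state();p=np.array(s['ee_pos']);w=s['ee_rot'][2]
    if cur is not None:p,w=np.array(cur[:3]),cur[3]
    nt=nt or n;dw=(yaw-w+180)%360-180;d=(np.array([x,y,z])-p)/n/40
    print('from',p.round(1),round(w,2),'dw',round(dw,2))
    for i in range(n):
        a=np.radians(w+dw*min(i,nt)/nt);c,s_=np.cos(a),np.sin(a)
        print([round(float(v),3) for v in(d[0]*c+d[1]*s_,d[0]*s_-d[1]*c,-d[2],-np.radians(dw)/nt/.12 if i<nt else 0)])
E
python3 -c "
from h import *
plan(530.8,150.3,190,195.3,13,10,cur=(247.93,518.82,213.98,154.46))"
```

```text
from [247.9 518.8 214. ] 154.46 dw 40.84
[-0.796, -0.405, 0.046, -0.594]
[-0.766, -0.461, 0.046, -0.594]
[-0.731, -0.514, 0.046, -0.594]
[-0.692, -0.565, 0.046, -0.594]
[-0.65, -0.613, 0.046, -0.594]
[-0.605, -0.657, 0.046, -0.594]
[-0.557, -0.699, 0.046, -0.594]
[-0.506, -0.737, 0.046, -0.594]
[-0.452, -0.771, 0.046, -0.594]
[-0.396, -0.801, 0.046, -0.594]
[-0.338, -0.827, 0.046, 0.0]
[-0.338, -0.827, 0.046, 0.0]
[-0.338, -0.827, 0.046, 0.0]
```

Request:
send_rows(
  steps=[
    [[-0.8, -0.4, 0.05, -0.6, 0.4], [-0.77, -0.46, 0.05, -0.6, 0.4], [-0.73, -0.51, 0.05, -0.6, 0.4], [-0.69, -0.56, 0.05, -0.6, 0.4], [-0.65, -0.61, 0.05, -0.6, 0.4]],
  ],
)

```text
time_s: 0.52
ee_pos: [357.8, 376.2, 203.5]
ee_rot: [-180.0, -0.0, 175.3]
force: [0.3, 0.1, -0.3]
gripper_width: 61.0
gripper_force: 0.0
```

Request:
send_rows(
  steps=[
    [[-0.6, -0.66, 0.05, -0.6, 0.4], [-0.56, -0.7, 0.05, -0.6, 0.4], [-0.51, -0.74, 0.05, -0.6, 0.4], [-0.45, -0.77, 0.05, -0.6, 0.4], [-0.4, -0.8, 0.05, -0.54, 0.4]],
  ],
)

```text
time_s: 0.93
ee_pos: [467.5, 234.7, 193.6]
ee_rot: [180.0, -0.0, -164.5]
force: [0.4, 0.1, -0.3]
gripper_width: 36.6
gripper_force: 0.0
```

Request:
send_rows(
  steps=[
    [[-0.34, -0.83, 0.05, 0, 0.4], [-0.34, -0.83, 0.05, 0, 0.4], [-0.34, -0.83, 0.05, 0, 0.4], [0, 0, 0, 0, 0.4], [0, 0, 0, 0, 0.4]],
  ],
)

```text
time_s: 1.35
ee_pos: [533.0, 149.6, 187.1]
ee_rot: [180.0, -0.1, -164.9]
force: [-0.7, 0.6, -0.1]
gripper_width: 36.6
gripper_force: 0.0
```

Run:
```python
from h import *
s=env.state();print(s['time_s'],s['ee_pos'],s['ee_rot'],s['gripper_width'])
f=grab('wrist');save(f,'pics/w1.png');print(np.round(f['cam_to_world'],2).tolist(),f['intrinsics'][0])
```

```text
1.35 [533.03500252 149.62130221 187.14431605] [ 1.79980619e+02 -8.94748654e-02 -1.64902274e+02] 36.55166360287239
[[-0.26, 0.93, 0.27, 454.3], [0.97, 0.25, 0.07, 129.39], [-0.0, 0.28, -0.96, 357.74], [0.0, 0.0, 0.0, 1.0]] [346.37170383   0.         257.72933877]
```

View pics/w1.png

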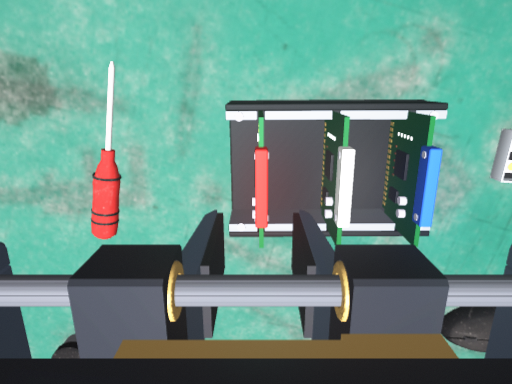

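The wrist view shows the red bar at (261,187), between the fingers, parallel to them and centred. White is at (345,187) and blue at (428,187). I measure the bar here and compare with the first views.

Run:
```python
from h import *
f=dict(np.load('pics/wrist.npz'));P=pts(f);h=cv2.cvtColor(f['pixels'],cv2.COLOR_RGB2HSV).astype(int)
m=((h[...,0]<8)|(h[...,0]>172))&(h[...,1]>130)&(h[...,2]>80);m[:,:235]=0;m[:,285:]=0;m[240:]=0
q=P[m&(P[...,2]>80)];t=np.median(q[:,2]);q=q[abs(q[:,2]-t)<4]
r=cv2.minAreaRect(q[:,:2].astype(np.float32));print(t,r,q.mean(0))
b=cv2.boxPoints(r);print([np.degrees(np.arctan2(*(b[i+1]-b[i])[::-1])) for i in(0,1)])
plan(*r[0],80,195.3,3)
```

```text
99.42269215318024 ((528.5838623046875, 152.18983459472656), (63.20732879638672, 9.681766510009766), 15.024605751037598) [528.3002027  152.1426966   99.36938474]
[np.float32(-74.975136), np.float32(15.0246)]
from [532.4 150.7 187.4] -164.8 dw 0.1
[0.027, 0.02, 0.895, -0.005]
[0.027, 0.02, 0.895, -0.005]
[0.027, 0.021, 0.895, -0.005]
```

Request:
send_rows(
  steps=[
    [[0.06, 0.05, 0.7, 0, 0.4], [0, 0, 0.8, 0, 0.4], [0, 0, 0.7, 0, 0.4], [0, 0, 0.6, 0, 0.4], [0, 0, 0, 0, 0.4]],
  ],
)

```text
time_s: 1.82
ee_pos: [525.2, 152.8, 71.6]
ee_rot: [180.0, -0.6, -164.6]
force: [-1.1, -0.2, -0.3]
gripper_width: 36.7
gripper_force: 0.0
```

Request:
send_rows(
  squeeze=6,
  steps=[
    [[0, 0, 0, 0, 0.25], [0, 0, 0, 0, 0.15], [0, 0, 0, 0, 0.0], [0, 0, 0, 0, 0.0], [0, 0, 0, 0, 0.0]],
  ],
)

```text
time_s: 2.23
ee_pos: [530.8, 152.6, 77.6]
ee_rot: [-180.0, 0.2, -164.7]
force: [-0.6, -1.2, 3.1]
gripper_width: 10.2
gripper_force: 6.0
```

Request:
send_rows(
  squeeze=25,
  steps=[
    [[0, 0, 0, 0, 0], [0, 0, 0, 0, 0], [0, 0, -0.1, 0, 0], [0, 0, -0.2, 0, 0], [0, 0, -0.2, 0, 0]],
  ],
)

```text
time_s: 2.65
ee_pos: [529.4, 152.3, 96.3]
ee_rot: [180.0, -0.1, -164.7]
force: [-0.3, 0.3, -1.4]
gripper_width: 9.8
gripper_force: 25.0
```

Request:
send_rows(
  steps=[
    [[0, 0, -0.4, 0, 0], [0, 0, -0.4, 0, 0], [0, 0, -0.4, 0, 0], [0, 0, -0.4, 0, 0], [0, 0, -0.4, 0, 0]],
  ],
)

```text
time_s: 3.07
ee_pos: [529.6, 152.4, 177.4]
ee_rot: [180.0, 0.0, -164.7]
force: [-0.5, 0.2, -1.1]
gripper_width: 9.9
gripper_force: 25.0
```

Request:
send_rows(
  steps=[
    [[0, 0, -0.4, 0, 0], [0, 0, -0.4, 0, 0], [0, 0, -0.1, 0, 0], [0, 0, 0, 0, 0], [0, 0, 0, 0, 0]],
  ],
)

```text
time_s: 3.48
ee_pos: [529.4, 152.3, 211.6]
ee_rot: [180.0, -0.0, -164.7]
force: [0.0, 0.5, -1.5]
gripper_width: 9.6
gripper_force: 25.0
```

Run:
```python
from h import *
s=env.state();print(s['time_s'],s['ee_pos'],s['ee_rot'],s['gripper_width'])
a=grab('scene');w=grab('wrist')
cv2.imwrite('pics/l1.png',np.hstack([cv2.resize(a['pixels'][100:292,80:336],(400,300)),cv2.resize(w['pixels'],(400,300))])[:,:,::-1])
```

```text
3.4833 [529.38107314 152.31495632 211.63412311] [ 1.79990143e+02 -3.09263190e-02 -1.64705768e+02] 9.613271473278733
```

View pics/l1.png

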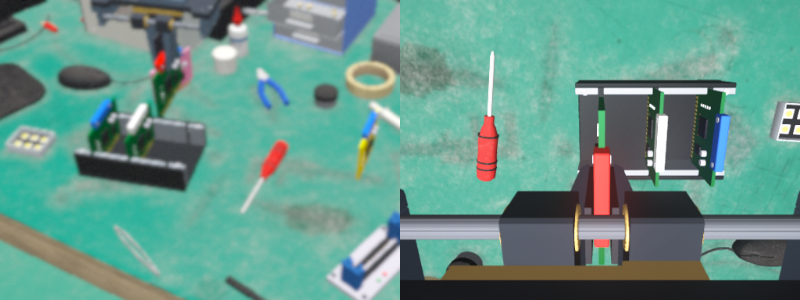

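The board is clear of the rack: red bar at (600,195) in the right half, white (660,145) and blue (720,145) still standing, and the rack's right slot empty. I now plan a viewpoint with the dock in clear view ahead of the wrist camera, and measure the bar within the grasp.

Run:
```python
from h import *
f=dict(np.load('pics/wrist.npz'));P=pts(f);h=cv2.cvtColor(f['pixels'],cv2.COLOR_RGB2HSV).astype(int)
m=((h[...,0]<8)|(h[...,0]>172))&(h[...,1]>130)&(h[...,2]>80);m[:,:235]=0;m[:,285:]=0;m[:170]=0
q=P[m];t=np.median(q[:,2]);q=q[abs(q[:,2]-t)<4]
s=env.state();a=np.radians(s['ee_rot'][2]);d=q-s['ee_pos']
lx=d[:,0]*np.cos(a)+d[:,1]*np.sin(a);ly=d[:,0]*np.sin(a)-d[:,1]*np.cos(a)
print('bar z',t,'tool x',np.percentile(lx,[0,1,50,99,100]),'y',np.percentile(ly,[1,50,99]))
plan(584,-262,212,164.7,13,10)
```

```text
bar z 232.9634964454753 tool x [-30.52730301 -29.21635337  13.07856718  33.3499451   33.79475689] y [-4.05967796  1.1166612   5.90569693]
from [529.1 152.2 210.8] -164.7 dw -30.6
[0.108, -0.796, -0.002, 0.445]
[0.066, -0.801, -0.002, 0.445]
[0.023, -0.803, -0.002, 0.445]
[-0.02, -0.803, -0.002, 0.445]
[-0.063, -0.801, -0.002, 0.445]
[-0.106, -0.797, -0.002, 0.445]
[-0.148, -0.79, -0.002, 0.445]
[-0.19, -0.781, -0.002, 0.445]
[-0.231, -0.769, -0.002, 0.445]
[-0.272, -0.756, -0.002, 0.445]
[-0.312, -0.74, -0.002, 0.0]
[-0.312, -0.74, -0.002, 0.0]
[-0.312, -0.74, -0.002, 0.0]
```

Request:
send_rows(
  steps=[
    [[0.05, -0.4, 0, 0.2, 0], [0.09, -0.8, 0, 0.44, 0], [0.05, -0.8, 0, 0.45, 0], [0, -0.8, 0, 0.45, 0], [-0.04, -0.8, 0, 0.45, 0]],
  ],
)

```text
time_s: 4.0
ee_pos: [548.4, 8.0, 210.8]
ee_rot: [180.0, -0.1, -178.5]
force: [0.3, -0.3, -1.5]
gripper_width: 9.9
gripper_force: 25.0
```

Request:
send_rows(
  steps=[
    [[-0.08, -0.8, 0, 0.45, 0], [-0.13, -0.79, 0, 0.45, 0], [-0.17, -0.78, 0, 0.45, 0], [-0.21, -0.77, 0, 0.45, 0], [-0.25, -0.76, 0, 0.45, 0]],
  ],
)

```text
time_s: 4.42
ee_pos: [569.5, -150.8, 210.7]
ee_rot: [180.0, -0.1, 166.0]
force: [1.1, 0.5, -1.0]
gripper_width: 9.6
gripper_force: 25.0
```

Request:
send_rows(
  steps=[
    [[-0.29, -0.75, 0, 0.2, 0], [-0.31, -0.74, 0, 0, 0], [-0.31, -0.74, 0, 0, 0], [-0.15, -0.35, 0, 0, 0], [0, 0, 0, 0, 0]],
  ],
)

```text
time_s: 4.83
ee_pos: [584.4, -263.2, 210.2]
ee_rot: [-180.0, -0.1, 164.6]
force: [0.1, 0.8, -1.4]
gripper_width: 9.7
gripper_force: 25.0
```

Request:
send_rows(
  steps=[
    [[0, 0, 0, 0, 0], [0, 0, 0, 0, 0]],
  ],
)

```text
time_s: 5.0
ee_pos: [584.3, -258.7, 211.2]
ee_rot: [179.9, -0.1, 164.8]
force: [-0.8, 0.2, -0.7]
gripper_width: 9.9
gripper_force: 25.0
```

Run:
```python
from h import *
s=env.state();print(s['time_s'],s['ee_pos'],s['ee_rot'])
w=grab('wrist');save(w,'pics/w2.png')
```

```text
5.0 [ 584.26881887 -258.73318118  211.23981977] [ 1.79925123e+02 -1.04811984e-01  1.64800109e+02]
```

View pics/w2.png

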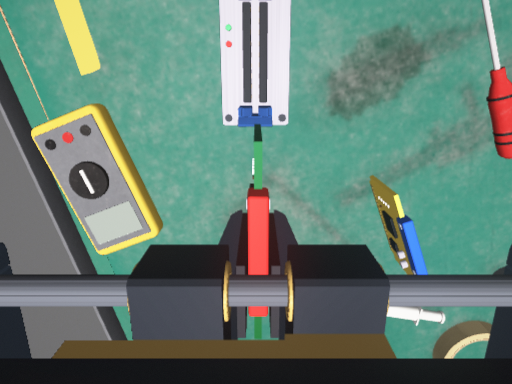

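The dock's near post is at (255,115), and the far post is cut off by the top of the frame. The board is in line with the slot. I back off 65 mm to see the whole dock.

Request:
send_rows(
  steps=[
    [[-0.5, 0, 0, 0, 0], [-0.7, 0, 0, 0, 0], [-0.4, 0, 0, 0, 0], [0, 0, 0, 0, 0], [0, 0, 0, 0, 0]],
  ],
)

```text
time_s: 5.47
ee_pos: [646.4, -275.3, 211.4]
ee_rot: [180.0, -0.1, 164.9]
force: [-0.9, -0.2, -0.5]
gripper_width: 9.9
gripper_force: 25.0
```

Request:
send_rows(
  steps=[
    [[0, 0, 0, 0, 0], [0, 0, 0, 0, 0], [0, 0, 0, 0, 0]],
  ],
)

```text
time_s: 5.72
ee_pos: [645.6, -276.3, 212.4]
ee_rot: [180.0, -0.0, 164.8]
force: [0.1, -0.3, -1.4]
gripper_width: 9.8
gripper_force: 25.0
```

```bash
cat > m.py <<'E'
from h import *
def meas(bluebox,redbox,n=4):
    for i in range(n):
        f=grab('wrist');s=env.state();P=pts(f);h=cv2.cvtColor(f['pixels'],cv2.COLOR_RGB2HSV).astype(int);H,S,V=h[...,0],h[...,1],h[...,2]
        B=np.zeros(H.shape,bool);a,b,c,d=bluebox;B[b:d,a:c]=1
        a=np.radians(s['ee_rot'][2])
        def loc(q): e=q-s['ee_pos'];return np.c_[e[:,0]*np.cos(a)+e[:,1]*np.sin(a),e[:,0]*np.sin(a)-e[:,1]*np.cos(a),q[:,2]]
        q=loc(P[B&(H>100)&(H<125)&(S>130)&(V>50)]);q=q[(q[:,2]>40)&(q[:,2]<75)]
        w=loc(P[B&(S<60)&(V>140)]);w=w[abs(w[:,2]-12)<7]
        R=np.zeros(H.shape,bool);x0,y0,x1,y1=redbox;R[y0:y1,x0:x1]=1
        r=loc(P[R&((H<8)|(H>172))&(S>130)&(V>80)]);r=r[abs(r[:,2]-np.median(r[:,2]))<4]
        print('ee',s['ee_pos'].round(1),s['ee_rot'].round(2))
        for n_,k in(('posts',q),('base',w),('red',r)):
            z=cv2.minAreaRect(k[:,:2].astype(np.float32));print(' ',n_,len(k),np.round(z[0],1),np.round(z[1],1),round(z[2],2),'z',np.percentile(k[:,2],[50,97]).round(1))
    save(f,'pics/w3.png')
E
python3 -c "
from m import *
meas((190,0,330,200),(225,180,285,330))"
```

```text
ee [ 645.7 -276.5  212.4] [180.     0.   164.77]
  posts 577 [117.7  -1.3] [16.  30.3] 0.28 z [56.3 60.8]
  base 2942 [132.9  -1.9] [54.9 70. ] 0.06 z [11.5 13.1]
  red 1868 [2.  0.5] [ 9.9 64.5] 89.79 z [234.4 235.6]
ee [ 645.8 -276.6  212.4] [1.8000e+02 1.0000e-02 1.6477e+02]
  posts 591 [117.7  -1.2] [16.1 30.4] 0.0 z [56.3 60.7]
  base 2959 [132.8  -1.8] [54.8 70.1] 0.02 z [11.5 13.2]
  red 1866 [2.2 0.5] [ 9.9 63.9] 89.74 z [234.4 235.5]
ee [ 646.  -276.7  212.3] [1.8000e+02 1.0000e-02 1.6476e+02]
  posts 600 [117.7  -1.3] [16.1 30.2] 0.05 z [56.5 60.6]
  base 2954 [132.8  -1.7] [70.1 54.7] 89.91 z [11.5 13.2]
  red 1864 [2.2 0.4] [ 9.9 64.3] 89.75 z [234.4 235.5]
ee [ 646.  -276.8  212.3] [1.7999e+02 1.0000e-02 1.6476e+02]
  posts 601 [117.8  -1.4] [30.2 16.3] 89.83 z [56.5 60.6]
  base 2975 [132.8  -1.6] [70.  54.7] 89.85 z [11.5 13.2]
  red 1869 [2.1 0.4] [ 9.9 64.6] 89.79 z [234.3 235.4]
```

View pics/w3.png

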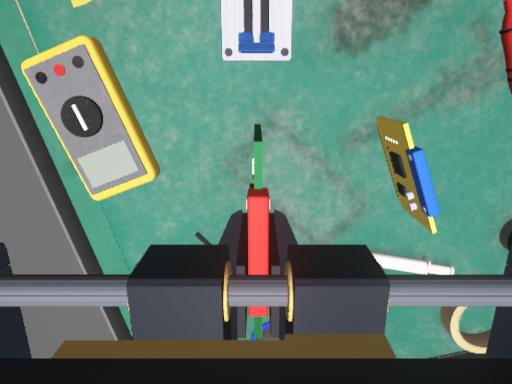

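I moved away from the dock rather than towards it, but the near half still measures well: yaw is aligned within 0.1°, dock centre at about tool x = 175, y = -1.6, bar at (2.1, 0.45). The base is at z = 12 and the post tops at z = 61, as given. I advance 115 mm and check the far post too.

Request:
send_rows(
  steps=[
    [[0.5, -0.05, 0, 0, 0], [0.8, 0, 0, 0, 0], [0.8, 0, 0, 0, 0], [0.55, 0, 0, 0, 0], [0.2, 0, 0, 0, 0]],
  ],
)

```text
time_s: 6.33
ee_pos: [532.6, -247.9, 212.4]
ee_rot: [180.0, -0.1, 164.7]
force: [-0.4, 1.0, -1.9]
gripper_width: 9.9
gripper_force: 25.0
```

Request:
send_rows(
  steps=[
    [[0, 0, 0, 0, 0], [0, 0, 0, 0, 0], [0, 0, 0, 0, 0], [0, 0, 0, 0, 0]],
  ],
)

```text
time_s: 6.67
ee_pos: [537.1, -249.2, 211.7]
ee_rot: [180.0, 0.0, 164.8]
force: [-0.1, 0.6, -1.7]
gripper_width: 10.1
gripper_force: 25.0
```

```bash
python3 -c "
from m import *
meas((190,0,330,110),(225,180,285,330),3)"
```

```text
ee [ 537.  -249.1  211.6] [1.7999e+02 1.0000e-02 1.6478e+02]
  posts 714 [119.9   0.5] [31.  16.2] 89.55 z [55.6 60.7]
  base 3589 [94.4  0.2] [69.9 75.8] 89.95 z [11.5 13.1]
  red 1871 [1.9 0.3] [ 9.9 64.3] 89.77 z [233.7 234.8]
ee [ 536.8 -249.1  211.5] [179.99  -0.   164.78]
  posts 735 [119.8   0.4] [30.9 16.3] 89.57 z [55.8 60.7]
  base 3598 [94.5  0.2] [75.6 70.1] 0.02 z [11.5 13.2]
  red 1871 [1.5 0.3] [ 9.9 64.6] 89.79 z [233.5 234.7]
ee [ 536.6 -249.   211.5] [ 1.7999e+02 -1.0000e-02  1.6479e+02]
  posts 736 [119.7   0.4] [31.  16.8] 89.95 z [55.9 60.6]
  base 3574 [94.6  0.2] [69.9 75.8] 89.91 z [11.5 13.2]
  red 1870 [1.9 0.3] [ 9.9 64.1] 89.78 z [233.4 234.6]
```

View pics/w3.png

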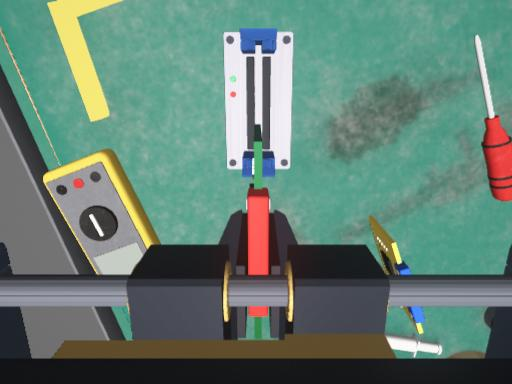

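The view shows the whole dock: far post (258,40), near post (258,163), with the board end in line at x≈258. The lateral offset is about 0 and the remaining tool x is 60 mm. I move over the dock and descend to just above the mouths.

Request:
send_rows(
  steps=[
    [[0.4, 0, 0, 0, 0], [0.6, 0, 0, 0, 0], [0.4, 0, 0, 0, 0], [0.11, 0, 0, 0, 0], [0, 0, 0, 0, 0]],
  ],
)

```text
time_s: 7.23
ee_pos: [477.3, -232.9, 212.2]
ee_rot: [180.0, 0.0, 164.8]
force: [0.7, -1.2, -1.2]
gripper_width: 10.0
gripper_force: 25.0
```

Request:
send_rows(
  steps=[
    [[0, 0, 0.4, 0, 0], [0, 0, 0.5, 0, 0], [0, 0, 0.5, 0, 0], [0, 0, 0.3, 0, 0], [0, 0, 0, 0, 0]],
  ],
)

```text
time_s: 7.65
ee_pos: [477.3, -232.5, 141.1]
ee_rot: [179.9, -0.3, 164.8]
force: [-0.6, 0.8, -1.8]
gripper_width: 9.6
gripper_force: 25.0
```

Request:
send_rows(
  steps=[
    [[0, 0, 0, 0, 0], [0, 0, 0, 0, 0], [0, 0, 0, 0, 0]],
  ],
)

```text
time_s: 7.9
ee_pos: [478.8, -233.5, 145.0]
ee_rot: [-180.0, 0.2, 164.8]
force: [0.1, -0.3, -0.5]
gripper_width: 9.9
gripper_force: 25.0
```

Run:
```python
from h import *
s=env.state();print(s['time_s'],s['ee_pos'],s['ee_rot'],s['force'])
a=grab('scene');t=grab('top');w=grab('wrist')
c=lambda f,x,y:cv2.resize(f['pixels'][y:y+100,x:x+88],(264,300),interpolation=cv2.INTER_CUBIC)
cv2.imwrite('pics/d1.png',np.hstack([c(a,275,190),c(t,305,195),cv2.resize(w['pixels'][60:260,170:346],(264,300))])[:,:,::-1])
```

```text
7.9 [ 478.8283732  -233.51257544  145.0470344 ] [-1.79973923e+02  1.52237764e-01  1.64773848e+02] [ 0.07818453 -0.30022253 -0.50687257]
```

View pics/d1.png

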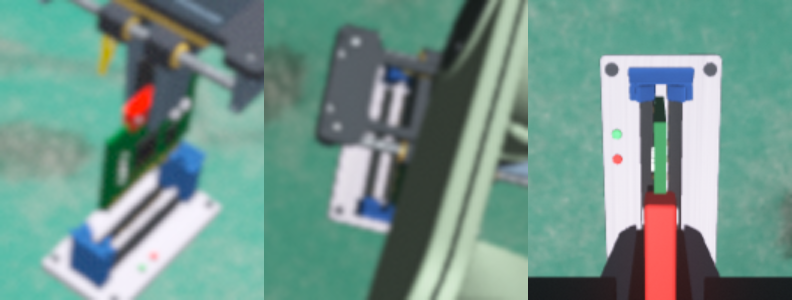

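The board hangs over the slot in line with the far groove: wrist crop tongue end (659,110), post notch (661,85). I take one numeric check before inserting.

Run:
```python
from m import *
meas((190,60,330,150),(225,180,285,330),2)
f=grab('wrist');s=env.state();P=pts(f);h=cv2.cvtColor(f['pixels'],cv2.COLOR_RGB2HSV).astype(int);a=np.radians(s['ee_rot'][2])
m=(P[...,2]>72)&(P[...,2]<160);m[:110]=0;m[185:]=0;m[:,240:275]&=True;m[:,:240]=0;m[:,275:]=0
e=P-s['ee_pos'];x=e[...,0]*np.cos(a)+e[...,1]*np.sin(a);y=e[...,0]*np.sin(a)-e[...,1]*np.cos(a)
print('board edge',m.sum(),'xmax',np.percentile(x[m],99),'y',np.percentile(y[m],[2,50,98]),'z',np.percentile(P[...,2][m],[2,98]))
h2=(h[...,0]>100)&(h[...,0]<125)&(h[...,1]>130)&(P[...,2]>40)&(P[...,2]<75);h2[:60]=0;h2[150:]=0
for v in range(95,135,3):
    u=np.where(h2[v,190:330])[0]+190
    if len(u): print(v,u.min(),u.max(),'gap',[int(k) for k in range(u.min(),u.max()) if not h2[v,k]][:1],[int(k) for k in range(u.min(),u.max()) if not h2[v,k]][-1:])
```

```text
ee [ 478.  -233.1  144.6] [-1.7999e+02  8.0000e-02  1.6477e+02]
  posts 794 [58.7  0.6] [30.9 15.9] 89.8 z [56.  60.7]
  base 2576 [48.9  0.4] [46. 70.] 0.08 z [11.5 13. ]
  red 1887 [1.8 0.3] [ 9.9 64.4] 89.8 z [166.7 167.9]
ee [ 477.9 -233.1  144.5] [-1.7999e+02  6.0000e-02  1.6477e+02]
  posts 810 [58.7  0.5] [16.1 30.9] 0.12 z [56.  60.5]
  base 2545 [48.7  0.4] [69.9 45.1] 89.91 z [11.5 13. ]
  red 1883 [1.9 0.3] [ 9.9 64.3] 89.78 z [166.5 167.7]
board edge 522 xmax 56.94149720629341 y [-3.19851444 -0.03664993  1.88343038] z [ 92.80016638 155.77251157]
107 237 279 gap [] []
110 237 279 gap [] []
113 238 279 gap [] []
116 238 278 gap [] []
119 238 278 gap [255] [262]
122 238 278 gap [254] [262]
125 238 278 gap [248] [262]
128 243 273 gap [248] [268]
```

Everything agrees within 0.4 mm. I insert slowly.

Request:
send_rows(
  steps=[
    [[0, 0, 0.15, 0, 0], [0, 0, 0.15, 0, 0], [0, 0, 0.12, 0, 0], [0, 0, 0.12, 0, 0], [0, 0, 0.12, 0, 0]],
  ],
)

```text
time_s: 8.62
ee_pos: [477.4, -232.8, 116.7]
ee_rot: [180.0, -0.0, 164.8]
force: [-0.1, -0.6, -1.7]
gripper_width: 10.0
gripper_force: 25.0
```

Request:
send_rows(
  steps=[
    [[0, 0, 0.1, 0, 0], [0, 0, 0.1, 0, 0], [0, 0, 0.1, 0, 0], [0, 0, 0, 0, 0], [0, 0, 0, 0, 0]],
  ],
)

```text
time_s: 9.03
ee_pos: [477.5, -232.9, 105.3]
ee_rot: [180.0, -0.0, 164.8]
force: [-0.3, 0.9, -0.6]
gripper_width: 9.9
gripper_force: 25.0
```

Request:
send_rows(
  steps=[
    [[0, 0, 0.1, 0, 0], [0, 0, 0.1, 0, 0], [0, 0, 0.1, 0, 0], [0, 0, 0.1, 0, 0], [0, 0, 0.05, 0, 0]],
  ],
)

```text
time_s: 9.45
ee_pos: [477.3, -232.8, 86.8]
ee_rot: [180.0, -0.1, 164.8]
force: [-0.3, -0.3, -0.7]
gripper_width: 9.9
gripper_force: 25.0
```

Request:
send_rows(
  steps=[
    [[0, 0, 0.05, 0, 0], [0, 0, 0.04, 0, 0], [0, 0, 0.03, 0, 0], [0, 0, 0, 0, 0], [0, 0, 0, 0, 0]],
  ],
)

```text
time_s: 9.87
ee_pos: [477.6, -233.0, 82.8]
ee_rot: [180.0, 0.0, 164.8]
force: [0.7, -1.0, -1.4]
gripper_width: 9.8
gripper_force: 25.0
```

Small steps until contact.

Request:
send_rows(
  steps=[
    [[0, 0, 0.03, 0, 0], [0, 0, 0, 0, 0], [0, 0, 0.03, 0, 0], [0, 0, 0, 0, 0], [0, 0, 0, 0, 0]],
  ],
)

```text
time_s: 10.28
ee_pos: [477.8, -233.1, 81.6]
ee_rot: [-180.0, 0.1, 164.8]
force: [-2.7, 1.3, 6.7]
gripper_width: 9.8
gripper_force: 25.0
```

Request:
send_rows(
  steps=[
    [[0, 0, 0.03, 0, 0], [0, 0, 0, 0, 0], [0, 0, 0, 0, 0]],
  ],
)

```text
time_s: 10.53
ee_pos: [477.8, -233.2, 81.5]
ee_rot: [-180.0, 0.1, 164.8]
force: [-5.7, 1.9, 13.4]
gripper_width: 9.4
gripper_force: 25.0
```

Contact is at the expected height. I check the bar top before letting go.

```bash
python3 -c "
from m import *
meas((190,60,330,190),(225,180,285,330),1)"
```

```text
ee [ 477.8 -233.2   81.5] [-1.7997e+02  9.0000e-02  1.6477e+02]
  posts 1398 [58.8  0.8] [31.1 16.4] 89.65 z [56.3 60.5]
  base 5349 [40.   0.6] [70.2 63.1] 89.91 z [11.5 13. ]
  red 1897 [2.2 0.4] [10.  64.1] 89.75 z [103.5 104.7]
```

Request:
send_rows(
  squeeze=5,
  steps=[
    [[0, 0, -0.02, 0, 0], [0, 0, 0, 0, 0], [0, 0, 0, 0, 0]],
  ],
)

```text
time_s: 10.83
ee_pos: [477.8, -233.4, 81.3]
ee_rot: [-180.0, 0.1, 164.8]
force: [-1.3, 0.4, 7.5]
gripper_width: 9.9
gripper_force: 5.0
```

The bar top is at 103.5 to 104.7 mm, so the board is home. I release and withdraw.

Request:
send_rows(
  steps=[
    [[0, 0, 0, 0, 0.2], [0, 0, 0, 0, 0.4], [0, 0, 0, 0, 0.4], [0, 0, 0, 0, 0.4], [0, 0, -0.2, 0, 0.4]],
  ],
)

```text
time_s: 11.25
ee_pos: [476.5, -232.3, 86.7]
ee_rot: [179.9, -0.2, 164.8]
force: [0.5, 1.0, 0.2]
gripper_width: 36.1
gripper_force: 0.0
```

Request:
send_rows(
  steps=[
    [[0, 0, -0.4, 0, 0.4], [0, 0, -0.7, 0, 0.4], [0, 0, -0.7, 0, 0.4], [0, 0, -0.7, 0, 0.4], [0, 0, -0.4, 0, 0.4]],
  ],
)

```text
time_s: 11.67
ee_pos: [478.7, -233.5, 207.7]
ee_rot: [-179.9, 0.3, 164.8]
force: [0.0, -0.2, 0.7]
gripper_width: 36.4
gripper_force: 0.0
```

Request:
send_rows(
  steps=[
    [[-0.4, 0, 0, 0, 0.4], [-0.8, 0, 0, 0, 0.4], [-0.8, 0, 0, 0, 0.4], [-0.4, 0, 0, 0, 0.4], [0, 0, 0, 0, 0.4]],
  ],
)

```text
time_s: 12.08
ee_pos: [573.2, -258.9, 203.6]
ee_rot: [180.0, 0.1, 164.8]
force: [0.4, -0.4, 0.2]
gripper_width: 36.2
gripper_force: 0.0
```

Request:
send_rows(
  steps=[
    [[0, 0, 0, 0, 0.4], [0, 0, 0, 0, 0.4], [0, 0, 0, 0, 0.4]],
  ],
)

```text
time_s: 12.33
ee_pos: [569.1, -257.9, 204.2]
ee_rot: [180.0, -0.0, 164.8]
force: [-0.2, 0.5, 0.2]
gripper_width: 36.5
gripper_force: 0.0
```

Run:
```python
from h import *
s=env.state();print(s['time_s'],s['ee_pos'],s['gripper_width'],s['force'])
for n,wins in(('wrist',[(200,0,320,230)]),):
    f=grab(n);P=pts(f);h=cv2.cvtColor(f['pixels'],cv2.COLOR_RGB2HSV).astype(int)
    R=((h[...,0]<8)|(h[...,0]>172))&(h[...,1]>130)&(h[...,2]>80)&(P[...,2]>85);R[:,:200]=0;R[:,320:]=0
    B=(h[...,1]<60)&(h[...,2]>140)&(abs(P[...,2]-12)<6);B[:,:190]=0;B[:,330:]=0
    for k in(R,B):
        q=P[k];r=cv2.minAreaRect(q[:,:2].astype(np.float32));print(np.round(r[0],1),np.round(r[1],1),round(r[2],1),np.median(q[:,2]))
a=grab('scene')
cv2.imwrite('pics/e1.png',np.hstack([cv2.resize(a['pixels'][130:310,110:360],(400,288)),cv2.resize(f['pixels'],(384,288))])[:,:,::-1])
```

```text
12.3333 [ 569.06799907 -257.8513917   204.21675929] 36.54499467687056 [-0.24773754  0.50115386  0.15557501]
[ 476.4 -233.2] [ 9.5 64.3] 75.1 103.53046783390764
[ 479.8 -233.2] [ 70.  132.6] 74.9 11.505388613730588
```

View pics/e1.png

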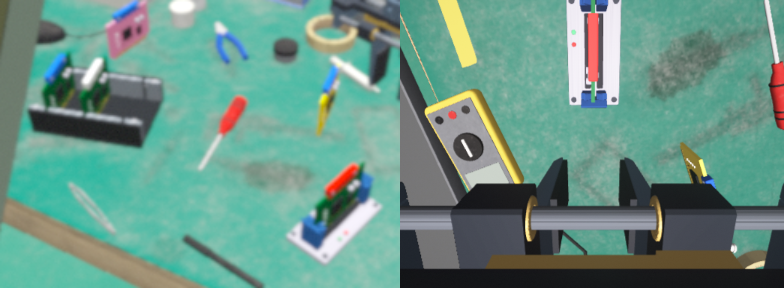

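The red board stands upright between the posts (wrist crop (594,50)), with its bar top at 103.5 mm and within 1 mm of the dock centre. White and blue still stand in the rack, and the gripper is clear.

```bash
python3 -c "
from workcell import env
print(env.job_done())"
```

```text
the job is handed in; nothing more can be done
None
```

The red-bar board is fully home in the test dock and released, the white and blue boards still stand in the rack, and the job was handed in at about 12.4 s; no verdict came back.

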